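# Collect the trimmed casts from the model trimmer's tray

### The job

Collect the two finished, straight-trimmed dental casts from the catch tray of the model trimmer and put both in the grey tote, teeth up and side by side, flat on its floor. Plaster chips, so set them down rather than drop them. Leave the round, untrimmed cast where it lies in the tray.

Things in the scene. Friction and masses are not known exactly. Their poses are not given: they have to be found in the camera images.
- cast_a: finished off-white plaster dental cast, teeth up, 0.14 kg. Straight-cut base 24 mm high, 56 mm wide (y), from x = -26 to +28 mm; its upright sides at y = +-28 mm are parallel from x = -26 to +6 mm (grip there, about x = -10 mm), then slant in to a flat nose 24 mm wide at +x. Tooth ridge, set in from the edges, up to 37 mm. Origin: underside, z up.
- cast_b: a second finished cast, identical to cast_a (same size, origin and axes); either may go anywhere in the tote. Both lie in the dark steel catch tray in which the model trimmer stands (machine at the tray's +y end; tray floor 4 mm thick, on the counter; rim 18 mm high).
- rough: the untrimmed cast in the same tray: a like tooth ridge on a thick round base 84 mm across and 26 mm high, 39 mm high in all, loose, 0.25 kg. Origin: centre of the underside, z up. To be left alone. (Two small plaster offcuts in the tray do not matter.)
- tote: an open grey plastic tote, fixed on the counter: outside 230 mm (x) by 290 mm (y) by 80 mm high, walls and floor 5 mm thick, inside 220 by 280 mm, with a small grip ledge outside the middle of each y end wall (17 mm out at most). Origin: centre of the underside; z up.
Mind the look-alikes: they are no part of the job. Leave any blue look-alike of the cast_b alone.

How it is judged:
By the outcome, as a careful person would: the job done as asked, in the order asked, and still so for the second after the job is handed in, with the robot touching nothing.
It also fails if it takes over 70 s, if anything falls off the work surface, if the arm or the gripper's body presses on something with over 40 N, if the wrist force passes 120 N, or if a joint passes its speed limit or range.

### The arm

A 7-joint arm with a two-finger parallel gripper is mounted at the origin on the work surface. World frame = base frame: x ahead of the robot, y to its left, z up, the work surface at z = 0. Lengths are in m, angles in rad, forces in N, time in s.
With the tool pointing down it reaches from about 0.4 to 0.85 m from the base axis. Payload 4.5 kg.
Tool frame: the origin (TCP) lies between the finger pads; the fingertips stand ctrl.tcp_to_tips ahead of it and the grasp point (between the pads) lies 3 mm ahead of it (ctrl.tcp_to_tips is the distance from the TCP to the fingertips, in m); z points along the fingers, y is the line along which they close (so a half turn about z gives the same grasp; the last joint's range is limited). The gripper opens to 88 mm and grips with 3 to 60 N. Pads are 18 mm wide; open, the fingers measure 123 mm over their backs; the gripper's body (75 mm by 187 mm) begins 45 mm behind the grasp point.
Start: joints at [1.343, 0.689, -0.195, 1.565, 0.157, 0.902, -0.215], TCP at [0.162, -0.604, 0.261] pointing down, gripper open.
Joint ranges: [-3.01, 3.01], [-0.46, 2.08], [-1.47, 1.51], [0.13, 2.56], [-1, 4.14], [0.04, 2.09], [-2.66, 2.66]. Speed limits (rad/s): [2.57, 2.57, 3.14, 3.14, 3.14, 3.14, 3.14].

### API

Orientations are given as a rotation vector (axis times angle).
In Python, from cell import ctrl gives the robot as it stands.
- The arm moves only by the tool send_rows, never from a script. Its arguments are lists of equal length, an entry for each row: "travel": the shift along the world's x, y, z in cm, a list of three; "delta_rot": the turn, a rotation vector about the world's x, y, z in rad, a list of three; "fingers": the opening, from -1 (shut) to 1 (fully open). A call has exactly 10 rows; each row shifts and turns the commanded pose from where the row before left it; what a row does not reach is not made up. A row lasts 1/12 s, in which the tool goes at most 41.7 mm and 7.16 degrees, less where a joint would pass 70% of its speed; a pose out of reach is approached as far as the arm can. A call with a gripper value outside its range is refused whole. The fingers move at their own pace and stop on an object; "squeeze" is the grip in N (left out, the last holds). Time passes only in rows, so rows that do not move let the fingers close, or fill a call up. It gives the time, the measured TCP pose, the force, the opening and the grip force at its end, in the units of the state.
- ctrl.get_state(): the state, without advancing time (a new reading comes with each control period).
- ctrl.get_image(name): name is "scene" or "top" or "wrist"; returns a dict with "img" (480x640x3 uint8, red, green, blue), "fovy" (degrees; the focal length in pixels is half the picture's height over the tangent of half this angle, whatever the lens; pixels are square), "cx", "cy" (the principal point, pixels), "T" (4x4, takes a point from camera to world coordinates). Camera axes: x right, y up, looking along -z (the intrinsics and any distortion apply to the point x, -y, -z); pixel columns grow to the right and rows downward; lengths in m; the calibration is good to about 2 mm. A picture is of the moment at which its call begins. There is no depth.
- ctrl.finish_job(): hands the job in; it is judged then, once.
The state is a dict: "clock": time; "joint_positions": joint angles; "qd": joint speeds; "joint_efforts": joint torques, N m; "ee_pos": TCP position; "orientation": TCP orientation; "ft_force": force on the tool from outside, world axes, zero at the start; "moment": the same for the moment, N m; "width": finger opening in m; "finger_force": force on a finger pad.
Only numpy, scipy, OpenCV 4.12 (cv2) and the standard library are available. Lean on these libraries where they do the work, as an engineer would, in place of code of your own. Each camera call takes 0.05 s, during which the arm holds its last target. There are 200 camera calls.

## Working session

There is one attempt and no reset: what is moved stays moved. The work goes in short steps, Python scripts to look and compute and a tool call to move; the robot and the scene stay as the last step left them, time stands still between calls to the robot, and variables do not carry over. Pictures are saved under pics/ and viewed, at most 10 in all, crops included, and the job is handed in when it is done.

Besides the shell and the picture viewer there is one more tool, called after ">>>" by a JSON object that holds its "name" and its "arguments", one argument or row to a line. send_rows: Moves the arm, as the interface text tells. Its arguments: {"type":"object","properties":{"travel":{"type":"array"},"delta_rot":{"type":"array"},"fingers":{"type":"array"},"squeeze":{"type":"number"}},"required":["travel","delta_rot","fingers"]}

```bash
ls; mkdir -p pics; python3 - <<'E'
from cell import ctrl
import cv2,numpy as np,pickle
s=ctrl.get_state(); print(s['ee_pos'],s['orientation'],s['width'],ctrl.tcp_to_tips,s['clock'])
d={}
for n in ['top','scene']:
    g=ctrl.get_image(n); d[n]=g; cv2.imwrite(f'pics/{n}0.png',g['img'][:,:,::-1])
    print(n,{k:g[k] for k in g if k!='img'})
pickle.dump(d,open('d0.pkl','wb'))
E
```

```text
pics
[ 0.16155675 -0.60315893  0.25989482] [-3.11290976e+00 -4.09958159e-01  6.22836557e-04] 0.08803615857838515 0.022 0.0
top {'fovy': 49.68059687189981, 'cx': 316.02865722960223, 'cy': 235.24047838370637, 'T': array([[-6.07415146e-03,  9.81325973e-01, -1.92256182e-01,
         3.25356035e-01],
       [-9.99433949e-01,  4.04244964e-04,  3.36395385e-02,
         5.80239623e-02],
       [ 3.30890715e-02,  1.92351687e-01,  9.80768037e-01,
         9.71675198e-01],
       [ 0.00000000e+00,  0.00000000e+00,  0.00000000e+00,
         1.00000000e+00]])}
scene {'fovy': 55.79668474178115, 'cx': 317.1743397320016, 'cy': 243.70245739465418, 'T': array([[-0.40351864, -0.61780801,  0.67489701,  1.14427125],
       [ 0.91473965, -0.25579399,  0.31276317,  0.31551639],
       [-0.02059299,  0.74356082,  0.66835113,  0.64629538],
       [ 0.        ,  0.        ,  0.        ,  1.        ]])}
```

View pics/top0.png

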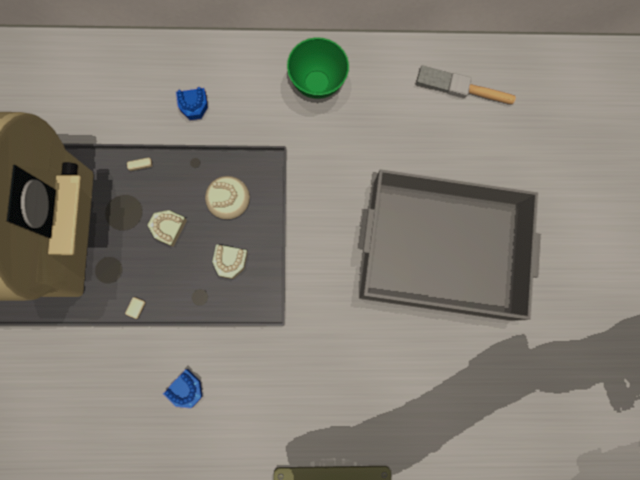

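View pics/scene0.png

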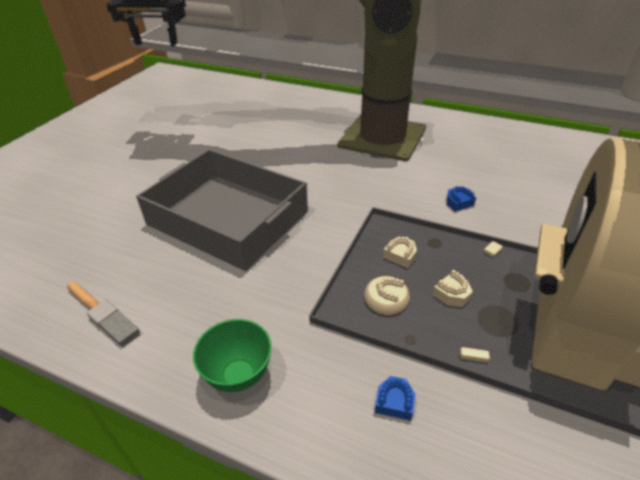

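Top view: the pale finished casts are at about (167,227) and (229,260), the round rough cast at (227,198), the tote around (450,245), and the blue look-alikes outside the tray. The scene view agrees. Next I measure the cast outlines on the base-top plane and the tote rim.

```bash
cat > h.py <<'E'
import numpy as np,cv2
def ray(g,uv,z):
    uv=np.atleast_2d(np.asarray(uv,float)); f=240/np.tan(np.radians(g['fovy'])/2)
    d=np.c_[(uv[:,0]-g['cx'])/f,-(uv[:,1]-g['cy'])/f,-np.ones(len(uv))]@g['T'][:3,:3].T
    o=g['T'][:3,3]; return (o+d*((z-o[2])/d[:,2])[:,None])
def proj(g,P):
    f=240/np.tan(np.radians(g['fovy'])/2); p=(np.atleast_2d(P)-g['T'][:3,3])@g['T'][:3,:3]
    return np.c_[g['cx']-f*p[:,0]/p[:,2],g['cy']+f*p[:,1]/p[:,2]]
def casts(g,z=.028,amin=300):
    hsv=cv2.cvtColor(g['img'],cv2.COLOR_RGB2HSV)
    m=cv2.inRange(hsv,(12,15,110),(45,140,255))
    m=cv2.morphologyEx(m,cv2.MORPH_CLOSE,np.ones((3,3)))
    out=[]
    for c in cv2.findContours(m,cv2.RETR_EXTERNAL,cv2.CHAIN_APPROX_NONE)[0]:
        if cv2.contourArea(c)<amin: continue
        h=cv2.convexHull(c); w=ray(g,h[:,0],z)*1000
        out.append((c,w[:,:2].astype(np.float32)))
    return m,out
E
python3 - <<'E'
import pickle,cv2,numpy as np
from h import *
d=pickle.load(open('d0.pkl','rb')); g=d['top']
m,o=casts(g)
for c,w in o:
    p=cv2.approxPolyDP(w.reshape(-1,1,2),5,True)[:,0]
    print('px',cv2.boundingRect(c),'A',cv2.contourArea(w),'rect',cv2.minAreaRect(w)); 
    if cv2.contourArea(w)<7000: print(p.round(0).tolist())
# tote rim corners, z=.08
print(ray(g,[[380,172],[536,193],[529,319],[361,299]],.08).round(3))
print(ray(g,[[70,147],[285,147],[284,323],[102,170],[90,175],[82,297]],.018).round(3))
E
```

```text
px (212, 244, 35, 34) A 2936.0785807033535 rect ((461.2061767578125, 187.05630493164062), (59.73799133300781, 57.15432357788086), 79.3376693725586)
[[494.0, 210.0], [483.0, 155.0], [451.0, 159.0], [433.0, 177.0], [437.0, 204.0], [460.0, 216.0]]
px (147, 210, 38, 35) A 2931.555442671757 rect ((530.147705078125, 306.8301696777344), (56.995365142822266, 59.20830154418945), 66.21602630615234)
[[552.0, 327.0], [558.0, 297.0], [547.0, 272.0], [494.0, 292.0], [505.0, 321.0], [531.0, 337.0]]
px (205, 176, 45, 43) A 5267.01471780939 rect ((583.7814331054688, 192.4712371826172), (82.49105834960938, 80.69657897949219), 27.33118438720703)
[[624.0, 186.0], [607.0, 159.0], [574.0, 153.0], [549.0, 171.0], [543.0, 200.0], [558.0, 225.0], [589.0, 233.0], [614.0, 221.0]]
px (48, 175, 33, 80) A 6861.60965347942 rect ((550.2213134765625, 489.51507568359375), (47.16879653930664, 149.4746551513672), 89.92324829101562)
[[625.0, 468.0], [477.0, 467.0], [476.0, 510.0], [625.0, 511.0]]
px (0, 0, 640, 480) A 1089152.5365513558 rect ((535.1195068359375, -7.40277099609375), (928.0429077148438, 1304.149658203125), 1.0039293766021729)
[[ 0.616 -0.089  0.08 ]
 [ 0.578 -0.371  0.08 ]
 [ 0.353 -0.339  0.08 ]
 [ 0.389 -0.049  0.08 ]]
[[0.684 0.494 0.018]
 [0.686 0.084 0.018]
 [0.35  0.084 0.018]
 [0.638 0.431 0.018]
 [0.628 0.452 0.018]
 [0.398 0.449 0.018]]
```

>>> {"name": "send_rows", "arguments": {
  "travel": [
    [3,2,0.5],
    [3,2,0.5],
    [3,2,0.5],
    [3,2,0.5],
    [3,2,0.5],
    [3,2,0.5],
    [3,2,0.5],
    [3,2,0.5],
    [3,2,0.5],
    [3,2,0.5]
  ],
  "delta_rot": [
    [0,0,-0.04],
    [0,0,-0.04],
    [0,0,-0.04],
    [0,0,-0.04],
    [0,0,-0.04],
    [0,0,-0.04],
    [0,0,-0.04],
    [0,0,-0.04],
    [0,0,-0.04],
    [0,0,-0.04]
  ],
  "fingers": [1,1,1,1,1,1,1,1,1,1]
}}

```text
clock: 0.93
ee_pos: [0.4629, -0.4023, 0.3106]
orientation: [-3.133, 0.22, 0.001]
ft_force: [0.1, -0.7, -1.1]
width: 0.0884
finger_force: 0.0
```

>>> {"name": "send_rows", "arguments": {
  "travel": [
    [0.3,2.5,1.5],
    [0.3,2.5,1.5],
    [0.3,2.5,1.5],
    [0.3,2.5,1.5],
    [0.3,2.5,1.5],
    [0.3,2.5,1.5],
    [0.3,2.5,1.5],
    [0.3,2.5,1.5],
    [0,0,0],
    [0,0,0]
  ],
  "delta_rot": [
    [0,0,0],
    [0,0,0],
    [0,0,0],
    [0,0,0],
    [0,0,0],
    [0,0,0],
    [0,0,0],
    [0,0,0],
    [0,0,0],
    [0,0,0]
  ],
  "fingers": [1,1,1,1,1,1,1,1,1,1]
}}

```text
clock: 1.77
ee_pos: [0.4863, -0.2023, 0.4313]
orientation: [3.134, -0.212, 0.002]
ft_force: [-0.3, -0.7, -0.6]
width: 0.0883
finger_force: 0.0
```

```bash
python3 - <<'E'
from cell import ctrl
import cv2,numpy as np,pickle
s=ctrl.get_state(); print(s['ee_pos'],s['orientation'],s['joint_positions'].round(2) if hasattr(s['joint_positions'],'round') else s['joint_positions'])
g=ctrl.get_image('wrist'); pickle.dump(g,open('w1.pkl','wb')); cv2.imwrite('pics/w1.png',g['img'][:,:,::-1]); print({k:g[k] for k in g if k!='img'})
E
```

```text
[ 0.48627361 -0.20234745  0.43127064] [ 3.13432886e+00 -2.11552154e-01  1.97102772e-03] [ 0.35  0.38 -0.07  1.6   0.03  1.17 -1.43]
{'fovy': 63.79862331480576, 'cx': 315.23098525691347, 'cy': 236.08836751263368, 'T': array([[-0.13482152,  0.95535855,  0.26289389,  0.55389705],
       [-0.99086838, -0.13045437, -0.034081  , -0.21177831],
       [ 0.00173608, -0.2650881 ,  0.96422263,  0.55620323],
       [ 0.        ,  0.        ,  0.        ,  1.        ]])}
```

View pics/w1.png

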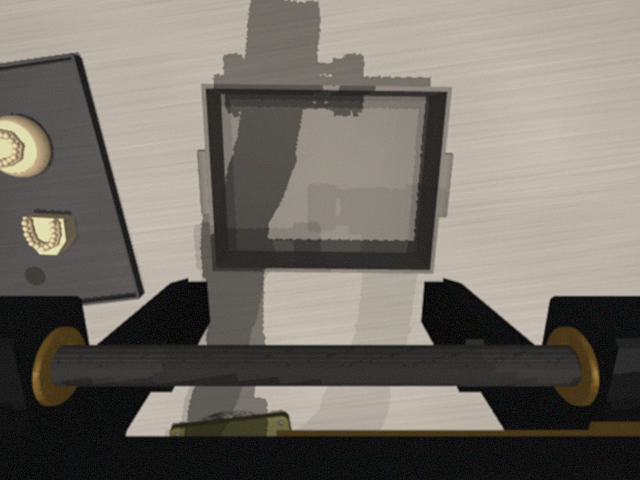

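The wrist view shows the full tote, with outer rim corners at about (203,85), (451,88), (434,271) and (212,268). Cast P is at (48,233).

```bash
python3 - <<'E'
import pickle,cv2,numpy as np
from h import *
g=pickle.load(open('w1.pkl','rb'))
c=ray(g,[[203,85],[451,88],[434,271],[212,268]],.08)[:,:2]; print(c.round(3),c.mean(0))
for i in range(4):
    e=c[(i+1)%4]-c[i]; print(np.linalg.norm(e).round(3),np.degrees(np.arctan2(e[1],e[0])).round(1))
m,o=casts(g)
for k,w in o:
    if cv2.contourArea(w)<7000: print('px',cv2.boundingRect(k),cv2.contourArea(w),cv2.approxPolyDP(w.reshape(-1,1,2),4,True)[:,0].round(0).tolist())
E
```

```text
[[ 0.621 -0.091]
 [ 0.579 -0.375]
 [ 0.356 -0.343]
 [ 0.399 -0.055]] [ 0.48885313 -0.21600777]
0.287 -98.4
0.226 171.9
0.291 81.4
0.225 -9.2
px (21, 216, 46, 40) 3035.2651313412935 [[494.0, 208.0], [484.0, 153.0], [441.0, 166.0], [432.0, 180.0], [437.0, 204.0], [452.0, 215.0], [468.0, 217.0]]
px (0, 115, 50, 63) 4384.695972807705 [[627.0, 181.0], [610.0, 150.0], [578.0, 143.0], [553.0, 159.0], [547.0, 194.0], [558.0, 218.0], [626.0, 194.0]]
px (222, 100, 19, 75) 1367.0572616611607 [[607.0, -99.0], [590.0, -118.0], [513.0, -83.0]]
```

>>> {"name": "send_rows", "arguments": {
  "travel": [
    [-0.1,3,-1.8],
    [-0.1,3,-1.8],
    [-0.1,3,-1.8],
    [-0.1,3,-1.8],
    [-0.1,3,-1.8],
    [-0.1,3,-1.8],
    [-0.1,3,-1.8],
    [-0.1,3,-1.8],
    [-0.1,3,-1.8],
    [-0.1,3,-1.8]
  ],
  "delta_rot": [
    [0,0,-0.005],
    [0,0,-0.005],
    [0,0,-0.005],
    [0,0,-0.005],
    [0,0,-0.005],
    [0,0,-0.005],
    [0,0,-0.005],
    [0,0,-0.005],
    [0,0,-0.005],
    [0,0,-0.005]
  ],
  "fingers": [1,1,1,1,1,1,1,1,1,1]
}}

```text
clock: 2.65
ee_pos: [0.4755, 0.0956, 0.249]
orientation: [3.125, -0.3, -0.002]
ft_force: [0.4, -0.3, -0.5]
width: 0.0885
finger_force: 0.0
```

>>> {"name": "send_rows", "arguments": {
  "travel": [
    [-0.1,2.2,-1.4],
    [-0.1,2.2,-1.4],
    [-0.1,2.2,-1.4],
    [0,2,-1.4],
    [0,0,-1.4],
    [0,0,-1],
    [0,0,0],
    [0,0,0],
    [0,0,0],
    [0,0,0]
  ],
  "delta_rot": [
    [0,0,0],
    [0,0,0],
    [0,0,0],
    [0,0,0],
    [0,0,0],
    [0,0,0],
    [0,0,0],
    [0,0,0],
    [0,0,0],
    [0,0,0]
  ],
  "fingers": [1,1,1,1,1,1,1,1,1,1]
}}

```text
clock: 3.48
ee_pos: [0.4734, 0.1816, 0.1712]
orientation: [-3.127, 0.297, -0.002]
ft_force: [-0.0, -0.5, 0.5]
width: 0.088
finger_force: 0.0
```

```bash
cat > look.py <<'E'
from cell import ctrl
import cv2,sys,pickle,numpy as np
from h import *
n=sys.argv[1]; s=ctrl.get_state(); p=s['ee_pos']; r=np.array(s['orientation']); R=cv2.Rodrigues(r)[0]
print('tcp',np.round(p,4),'closing deg',np.degrees(np.arctan2(R[1,1],R[0,1])).round(2)%180,'z',R[:,2].round(3),'q7',np.round(s['joint_positions'],2)[-1])
g=ctrl.get_image('wrist'); pickle.dump(g,open(n+'.pkl','wb')); cv2.imwrite(f'pics/{n}.png',g['img'][:,:,::-1])
m,o=casts(g)
for k,w in o:
    if cv2.contourArea(w)<7000: print('px',cv2.boundingRect(k),cv2.contourArea(w),cv2.approxPolyDP(w.reshape(-1,1,2),3,True)[:,0].round(0).tolist())
E
python3 look.py w2
```

```text
tcp [0.4734 0.1816 0.1712] closing deg 79.13 z [ 0.001 -0.    -1.   ] q7 -2.3
px (295, 323, 107, 21) 1073.2576806270517 [[394.0, 212.0], [395.0, 172.0], [379.0, 136.0], [370.0, 133.0], [385.0, 212.0]]
px (54, 234, 99, 83) 3253.9147418565117 [[478.0, 306.0], [446.0, 311.0], [442.0, 318.0], [438.0, 360.0], [445.0, 365.0], [472.0, 372.0], [493.0, 371.0], [502.0, 349.0]]
px (259, 203, 92, 106) 3663.076809495222 [[488.0, 156.0], [450.0, 161.0], [427.0, 182.0], [415.0, 206.0], [481.0, 221.0], [496.0, 206.0]]
px (0, 33, 71, 46) 724.0727988500148 [[617.0, 312.0], [608.0, 345.0], [610.0, 357.0], [615.0, 361.0], [632.0, 336.0], [627.0, 317.0]]
px (202, 0, 125, 131) 4923.897579197772 [[620.0, 172.0], [595.0, 154.0], [566.0, 158.0], [548.0, 180.0], [546.0, 197.0], [551.0, 212.0], [563.0, 225.0], [578.0, 232.0], [604.0, 228.0], [619.0, 215.0], [625.0, 200.0]]
px (89, 0, 121, 107) 2550.469328763429 [[618.0, 221.0], [576.0, 271.0], [583.0, 301.0], [591.0, 309.0], [609.0, 294.0], [632.0, 233.0], [630.0, 225.0]]
px (0, 0, 31, 31) 219.9059094581753 [[650.0, 330.0], [642.0, 329.0], [637.0, 351.0], [653.0, 344.0]]
```

View pics/w2.png

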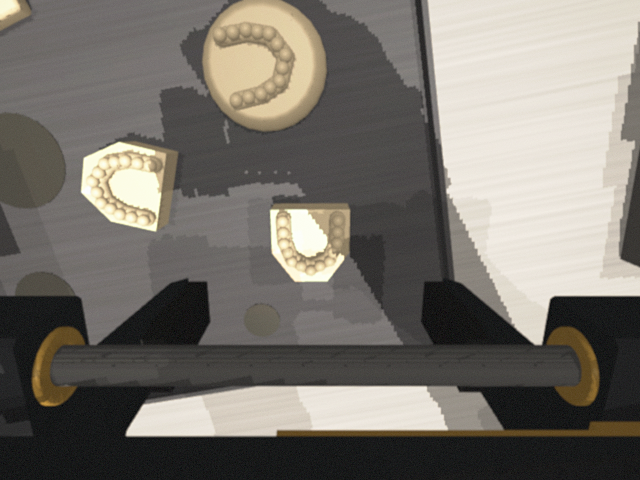

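Cast P's base-top back edge runs from (270,209) to (350,209), with the nose at (300..328,281). Cast Q is at (128,185). I check P's grip point against its known dimensions.

```bash
python3 - <<'E'
import pickle,cv2,numpy as np
from h import *
g=pickle.load(open('w2.pkl','rb'))
def cast(b1,b2,n1,n2):
    p=ray(g,[b1,b2,n1,n2],.028)[:,:2]*1000; bm=(p[0]+p[1])/2; nm=(p[2]+p[3])/2
    d=nm-bm; u=d/np.linalg.norm(d); e=p[1]-p[0]
    print(p.round(0).tolist(),'len',np.linalg.norm(d).round(1),'w',np.linalg.norm(e).round(1),'yaw',np.degrees(np.arctan2(d[1],d[0])).round(1),'edge',np.degrees(np.arctan2(e[1],e[0])).round(1)%180,'grip',(bm+16*u).round(1),(nm-38*u).round(1))
cast([270,209],[350,208],[298,281],[330,281])
cast([167,152],[157,230],[82,159],[82,188])
cv2.imwrite('pics/w2c.png',cv2.resize(g['img'][130:300,70:370,::-1],None,fx=2.6,fy=2.6,interpolation=cv2.INTER_CUBIC))
E
```

```text
[[493.0, 210.0], [483.0, 154.0], [436.0, 201.0], [432.0, 178.0]] len 55.0 w 56.6 yaw 172.0 edge 79.8 grip [472.6 184. ] [471.6 184.1]
[[545.0, 270.0], [494.0, 293.0], [552.0, 328.0], [533.0, 335.0]] len 55.2 w 56.2 yaw 65.7 edge 156.0 grip [526.1 295.8] [526.6 296.9]
```

View pics/w2c.png

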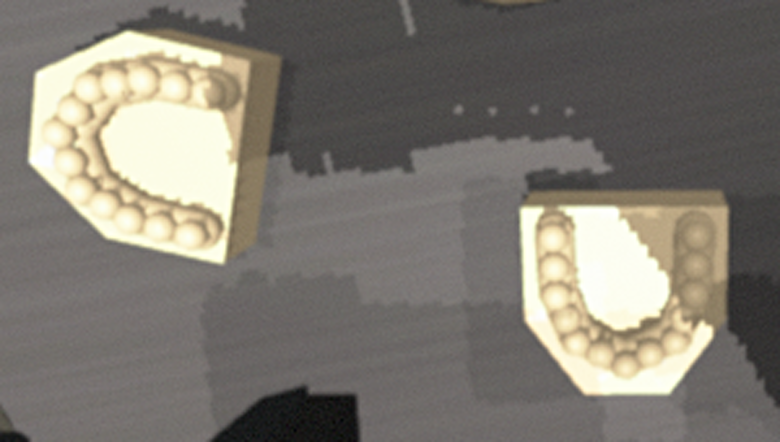

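The crop confirms the P corners I used. I descend on P and grip it.

>>> {"name": "send_rows", "arguments": {
  "travel": [
    [-0.1,0.2,-1.7],
    [0,0,-1.7],
    [0,0,-1.7],
    [0,0,-1.7],
    [0,0,-1.7],
    [0,0,-1.7],
    [0,0,-1.7],
    [0,0,-1.2],
    [0,0,-0.5],
    [0,0,0]
  ],
  "delta_rot": [
    [0,0,0.015],
    [0,0,0],
    [0,0,0],
    [0,0,0],
    [0,0,0],
    [0,0,0],
    [0,0,0],
    [0,0,0],
    [0,0,0],
    [0,0,0]
  ],
  "fingers": [1,1,1,1,1,1,1,1,1,1],
  "squeeze": 15
}}

```text
clock: 4.37
ee_pos: [0.4716, 0.1841, 0.0341]
orientation: [3.129, -0.272, -0.001]
ft_force: [0.8, 0.5, 0.1]
width: 0.088
finger_force: 0.0
```

>>> {"name": "send_rows", "arguments": {
  "travel": [
    [0,0,0],
    [0,0,0],
    [0,0,0],
    [0,0,0],
    [0,0,0],
    [0,0,0],
    [0,0,0],
    [0,0,0],
    [0,0,0],
    [0,0,0]
  ],
  "delta_rot": [
    [0,0,0],
    [0,0,0],
    [0,0,0],
    [0,0,0],
    [0,0,0],
    [0,0,0],
    [0,0,0],
    [0,0,0],
    [0,0,0],
    [0,0,0]
  ],
  "fingers": [0.6,0.4,0.3,0.2,0.1,0,0,0,0,0],
  "squeeze": 15
}}

```text
clock: 5.2
ee_pos: [0.4722, 0.1847, 0.0353]
orientation: [-3.129, 0.271, -0.002]
ft_force: [0.4, 0.3, 5.9]
width: 0.0559
finger_force: 15.0
```

P is gripped (56 mm width). I lift it and carry it over the tote.

>>> {"name": "send_rows", "arguments": {
  "travel": [
    [0,0,0.8],
    [0,0,1.8],
    [0,0,2.5],
    [0,0,3],
    [0,0,3],
    [0,0,3],
    [0,0,2.9],
    [0,-1.5,2],
    [0,-3,2],
    [0,-3.4,1.5]
  ],
  "delta_rot": [
    [0,0,0],
    [0,0,0],
    [0,0,0],
    [0,0,0],
    [0,0,0],
    [0,0,0],
    [0,0,0],
    [0,0,0],
    [0,0,0],
    [0,0,0]
  ],
  "fingers": [0,0,0,0,0,0,0,0,0,0]
}}

```text
clock: 6.03
ee_pos: [0.4716, 0.1061, 0.2616]
orientation: [-3.129, 0.265, -0.002]
ft_force: [1.3, -1.7, -1.0]
width: 0.0559
finger_force: 15.0
```

>>> {"name": "send_rows", "arguments": {
  "travel": [
    [0.2,-3.5,0],
    [0.2,-3.6,0],
    [0.2,-3.6,0],
    [0.2,-3.6,0],
    [0.2,-3.6,0],
    [0.2,-3.6,0],
    [0.2,-3.6,0],
    [0.2,-3.6,0],
    [0.2,-3.6,0],
    [0.2,-2,0]
  ],
  "delta_rot": [
    [0,0,0.003],
    [0,0,0.003],
    [0,0,0.003],
    [0,0,0.003],
    [0,0,0.003],
    [0,0,0.003],
    [0,0,0.003],
    [0,0,0.003],
    [0,0,0.003],
    [0,0,0]
  ],
  "fingers": [0,0,0,0,0,0,0,0,0,0]
}}

```text
clock: 6.87
ee_pos: [0.4899, -0.243, 0.2597]
orientation: [3.13, -0.238, -0.002]
ft_force: [-0.7, -1.1, -2.3]
width: 0.0558
finger_force: 15.0
```

>>> {"name": "send_rows", "arguments": {
  "travel": [
    [0,-1.2,0],
    [0,-0.6,0],
    [0,0,0],
    [0,0,0],
    [0,0,0],
    [0,0,0],
    [0,0,0],
    [0,0,0],
    [0,0,0],
    [0,0,0]
  ],
  "delta_rot": [
    [0,0,0],
    [0,0,0],
    [0,0,0],
    [0,0,0],
    [0,0,0],
    [0,0,0],
    [0,0,0],
    [0,0,0],
    [0,0,0],
    [0,0,0]
  ],
  "fingers": [0,0,0,0,0,0,0,0,0,0]
}}

```text
clock: 7.7
ee_pos: [0.4918, -0.2555, 0.2598]
orientation: [3.133, -0.229, 0.0]
ft_force: [0.7, -0.5, -1.6]
width: 0.0562
finger_force: 15.0
```

```bash
python3 look.py w3
```

```text
tcp [ 0.4918 -0.2555  0.2598] closing deg 81.64 z [ 0. -0. -1.] q7 -1.44
```

View pics/w3.png

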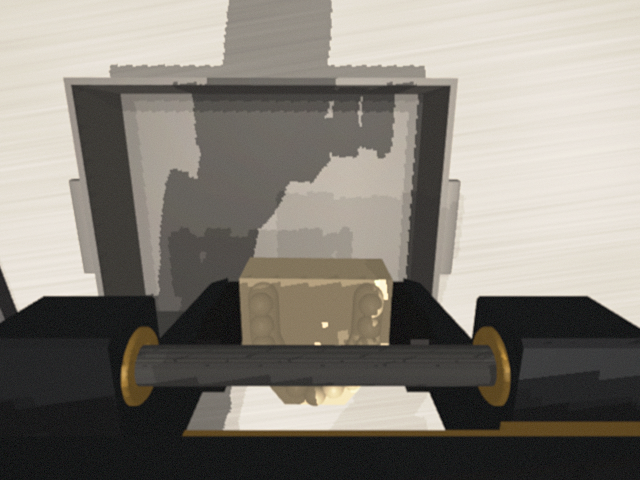

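The wrist view shows the held cast level in the grip. The far rim's outer corners are at (65,79) and (457,79).

```bash
python3 - <<'E'
import pickle,numpy as np
from h import *
g=pickle.load(open('w3.pkl','rb'))
p=ray(g,[[65,79],[457,79],[98,297],[440,297]],.08)[:,:2]; print(p.round(4)); 
e=p[0]-p[1]; print(np.linalg.norm(e),np.degrees(np.arctan2(e[1],e[0])))
u=np.array([.146,.989]); v=np.array([.989,-.146]); print((p@u).round(4),(p@v).round(4)); t=np.array([.4918,-.2555]); print('tcp',t@u,t@v)
E
```

```text
[[ 0.6217 -0.0893]
 [ 0.5797 -0.3748]
 [ 0.4498 -0.0621]
 [ 0.4069 -0.3519]]
0.28864642797231743 81.63074174860893
[ 0.0025 -0.2861  0.0043 -0.2886] [0.6279 0.6281 0.454  0.4538]
tcp -0.1808867 0.5236932
```

>>> {"name": "send_rows", "arguments": {
  "travel": [
    [0,0,-1.5],
    [0,0,-2.5],
    [0,0,-2.8],
    [0,0,-2.8],
    [0,0,-2.8],
    [0,0,-2.6],
    [0,0,-2.3],
    [0,0,-1.8],
    [0,0,-1.3],
    [0,0,-0.8]
  ],
  "delta_rot": [
    [0,0,0],
    [0,0,0],
    [0,0,0],
    [0,0,0],
    [0,0,0],
    [0,0,0],
    [0,0,0],
    [0,0,0],
    [0,0,0],
    [0,0,0]
  ],
  "fingers": [0,0,0,0,0,0,0,0,0,0]
}}

```text
clock: 8.58
ee_pos: [0.4913, -0.2555, 0.046]
orientation: [-3.133, 0.229, 0.003]
ft_force: [0.6, -0.5, -2.1]
width: 0.0559
finger_force: 15.0
```

>>> {"name": "send_rows", "arguments": {
  "travel": [
    [0,0,-0.3],
    [0,0,-0.2],
    [0,0,-0.2],
    [0,0,-0.1],
    [0,0,0],
    [0,0,0],
    [0,0,0],
    [0,0,0],
    [0,0,0],
    [0,0,0]
  ],
  "delta_rot": [
    [0,0,0],
    [0,0,0],
    [0,0,0],
    [0,0,0],
    [0,0,0],
    [0,0,0],
    [0,0,0],
    [0,0,0],
    [0,0,0],
    [0,0,0]
  ],
  "fingers": [0,0,0,0,0,0,0,0,0,0]
}}

```text
clock: 9.42
ee_pos: [0.4918, -0.2557, 0.0398]
orientation: [3.133, -0.229, 0.0]
ft_force: [-0.8, 0.7, -1.8]
width: 0.0561
finger_force: 15.0
```

>>> {"name": "send_rows", "arguments": {
  "travel": [
    [0,0,-0.05],
    [0,0,-0.05],
    [0,0,-0.05],
    [0,0,-0.05],
    [0,0,0],
    [0,0,0],
    [0,0,0],
    [0,0,0],
    [0,0,0],
    [0,0,0]
  ],
  "delta_rot": [
    [0,0,0],
    [0,0,0],
    [0,0,0],
    [0,0,0],
    [0,0,0],
    [0,0,0],
    [0,0,0],
    [0,0,0],
    [0,0,0],
    [0,0,0]
  ],
  "fingers": [0,0,0,0,0,0,0,0,0,0]
}}

```text
clock: 10.25
ee_pos: [0.4918, -0.2557, 0.0378]
orientation: [3.133, -0.23, 0.0]
ft_force: [0.4, 1.2, -1.4]
width: 0.0561
finger_force: 15.0
```

>>> {"name": "send_rows", "arguments": {
  "travel": [
    [0,0,-0.05],
    [0,0,-0.05],
    [0,0,0],
    [0,0,0],
    [0,0,0],
    [0,0,0],
    [0,0,0],
    [0,0,0],
    [0,0,0],
    [0,0,0]
  ],
  "delta_rot": [
    [0,0,0],
    [0,0,0],
    [0,0,0],
    [0,0,0],
    [0,0,0],
    [0,0,0],
    [0,0,0],
    [0,0,0],
    [0,0,0],
    [0,0,0]
  ],
  "fingers": [0,0,0,0,0,0,0,0,0,0]
}}

```text
clock: 11.08
ee_pos: [0.4918, -0.2557, 0.0368]
orientation: [3.133, -0.229, 0.0]
ft_force: [-1.0, 0.3, -1.7]
width: 0.0559
finger_force: 15.0
```

>>> {"name": "send_rows", "arguments": {
  "travel": [
    [0,0,-0.05],
    [0,0,-0.05],
    [0,0,0],
    [0,0,0],
    [0,0,0],
    [0,0,0],
    [0,0,0],
    [0,0,0],
    [0,0,0],
    [0,0,0]
  ],
  "delta_rot": [
    [0,0,0],
    [0,0,0],
    [0,0,0],
    [0,0,0],
    [0,0,0],
    [0,0,0],
    [0,0,0],
    [0,0,0],
    [0,0,0],
    [0,0,0]
  ],
  "fingers": [0,0,0,0,0,0,0,0,0,0]
}}

```text
clock: 11.92
ee_pos: [0.4919, -0.2558, 0.0363]
orientation: [3.133, -0.229, 0.001]
ft_force: [-1.1, 0.7, 6.2]
width: 0.0556
finger_force: 15.0
```

The cast touched down at TCP z ≈ 36 mm. I release gently to about 66 mm and rise.

>>> {"name": "send_rows", "arguments": {
  "travel": [
    [0,0,0],
    [0,0,0],
    [0,0,0],
    [0,0,0],
    [0,0,0],
    [0,0,0],
    [0,0,1],
    [0,0,2],
    [0,0,3],
    [0,0,3]
  ],
  "delta_rot": [
    [0,0,0],
    [0,0,0],
    [0,0,0],
    [0,0,0],
    [0,0,0],
    [0,0,0],
    [0,0,0],
    [0,0,0],
    [0,0,0],
    [0,0,0]
  ],
  "fingers": [0.3,0.35,0.4,0.5,0.5,0.5,0.5,0.5,0.5,0.5]
}}

```text
clock: 12.75
ee_pos: [0.4912, -0.2554, 0.1268]
orientation: [-3.133, 0.229, 0.003]
ft_force: [0.4, -0.7, 0.3]
width: 0.066
finger_force: 0.0
```

>>> {"name": "send_rows", "arguments": {
  "travel": [
    [0,0,3],
    [0,0,3],
    [0,0,3],
    [0,1.5,2],
    [0,3,1],
    [0,3.5,0],
    [0,3.5,0],
    [0,3.5,0],
    [0,3.5,0],
    [0,3.5,0]
  ],
  "delta_rot": [
    [0,0,0],
    [0,0,0],
    [0,0,0],
    [0,0,0.05],
    [0,0,0.1],
    [0,0,0.1],
    [0,0,0.1],
    [0,0,0.1],
    [0,0,0.1],
    [0,0,0.1]
  ],
  "fingers": [1,1,1,1,1,1,1,1,1,1]
}}

```text
clock: 13.58
ee_pos: [0.4913, -0.0343, 0.2466]
orientation: [3.04, 0.79, 0.001]
ft_force: [0.6, -0.8, -0.8]
width: 0.0886
finger_force: 0.0
```

>>> {"name": "send_rows", "arguments": {
  "travel": [
    [0.4,3.5,-0.3],
    [0.4,3.5,-0.3],
    [0.4,3.5,-0.3],
    [0.4,3.5,-0.8],
    [0.4,3.5,-0.8],
    [0.4,3.5,-0.8],
    [0.4,3.5,-0.8],
    [0.4,3.5,-1.2],
    [0.3,3,-1.2],
    [0,2,-1.2]
  ],
  "delta_rot": [
    [0,0,0.07],
    [0,0,0.07],
    [0,0,0.07],
    [0,0,0.07],
    [0,0,0.07],
    [0,0,0.07],
    [0,0,0.07],
    [0,0,0.07],
    [0,0,0.07],
    [0,0,0.02]
  ],
  "fingers": [1,1,1,1,1,1,1,1,1,1]
}}

```text
clock: 14.42
ee_pos: [0.5267, 0.2983, 0.1691]
orientation: [-2.627, -1.72, -0.004]
ft_force: [0.3, 1.0, 0.7]
width: 0.0881
finger_force: 0.0
```

>>> {"name": "send_rows", "arguments": {
  "travel": [
    [0,0,0],
    [0,0,0],
    [0,0,0],
    [0,0,0],
    [0,0,0],
    [0,0,0],
    [0,0,0],
    [0,0,0],
    [0,0,0],
    [0,0,0]
  ],
  "delta_rot": [
    [0,0,0],
    [0,0,0],
    [0,0,0],
    [0,0,0],
    [0,0,0],
    [0,0,0],
    [0,0,0],
    [0,0,0],
    [0,0,0],
    [0,0,0]
  ],
  "fingers": [1,1,1,1,1,1,1,1,1,1]
}}

```text
clock: 15.25
ee_pos: [0.5268, 0.2942, 0.1688]
orientation: [2.633, 1.713, 0.0]
ft_force: [-0.1, -0.3, 0.0]
width: 0.0883
finger_force: 0.0
```

```bash
python3 look.py w4; python3 - <<'E'
import pickle
from h import *
print(proj(pickle.load(open('w4.pkl','rb')),[[.526,.2965,.028],[.545,.270,.028],[.494,.293,.028]]))
E
```

```text
tcp [0.5268 0.2942 0.1688] closing deg 156.1 z [ 0.  0. -1.] q7 -1.4
px (448, 413, 56, 19) 491.8339521577582 [[600.0, 72.0], [558.0, 91.0], [597.0, 92.0]]
px (125, 392, 61, 45) 1295.6185530324 [[354.0, 222.0], [356.0, 175.0], [310.0, 195.0], [346.0, 221.0]]
px (245, 387, 51, 36) 973.0063714322168 [[422.0, 197.0], [449.0, 185.0], [450.0, 161.0], [422.0, 160.0], [416.0, 182.0]]
px (175, 387, 59, 49) 1389.3754029027186 [[371.0, 220.0], [397.0, 208.0], [399.0, 172.0], [388.0, 161.0], [371.0, 170.0]]
px (382, 256, 110, 90) 4337.178638285957 [[619.0, 223.0], [626.0, 198.0], [623.0, 184.0], [572.0, 173.0], [549.0, 185.0], [547.0, 215.0], [565.0, 237.0], [593.0, 241.0], [605.0, 237.0]]
px (519, 194, 36, 148) 1709.0260982136242 [[671.0, 257.0], [674.0, 225.0], [670.0, 178.0], [650.0, 141.0], [648.0, 154.0], [654.0, 217.0]]
px (56, 190, 106, 116) 3001.7121062185615 [[374.0, 392.0], [410.0, 358.0], [404.0, 299.0], [382.0, 293.0], [372.0, 303.0], [369.0, 353.0]]
px (133, 173, 66, 109) 2386.360019876156 [[442.0, 375.0], [450.0, 370.0], [455.0, 335.0], [422.0, 300.0], [411.0, 302.0], [411.0, 350.0
[... 158 characters left out ...]
9645123 [[481.0, 387.0], [513.0, 383.0], [514.0, 355.0], [494.0, 308.0], [485.0, 314.0], [477.0, 343.0], [474.0, 373.0]]
px (113, 59, 106, 154) 4221.263474301901 [[486.0, 434.0], [492.0, 429.0], [473.0, 340.0], [464.0, 335.0], [427.0, 383.0], [430.0, 407.0], [453.0, 433.0]]
px (243, 28, 134, 112) 3948.917819273658 [[603.0, 382.0], [602.0, 366.0], [594.0, 360.0], [559.0, 351.0], [546.0, 353.0], [530.0, 364.0], [520.0, 389.0], [524.0, 401.0], [533.0, 410.0], [582.0, 410.0]]
px (416, 2, 82, 90) 1622.1441883258522 [[637.0, 385.0], [658.0, 392.0], [673.0, 365.0], [674.0, 336.0], [644.0, 343.0], [634.0, 380.0]]
[[312.48282098 225.87411349]
 [351.4965968  248.08659699]
 [273.92508682 247.65453396]]
```

View pics/w4.png

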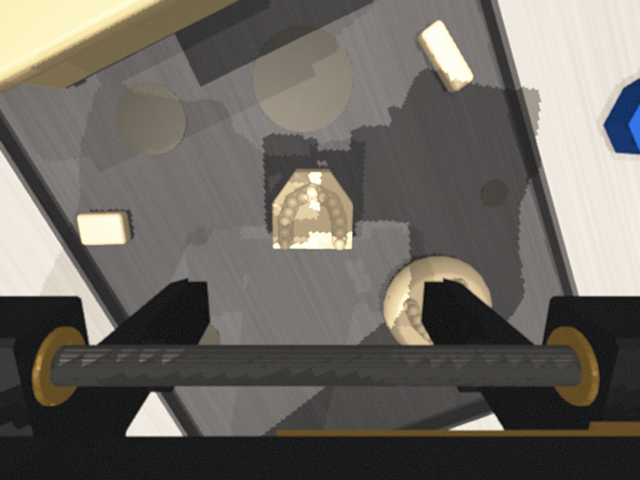

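Cast Q's back edge runs from (273,248) to (352,248), as predicted. The rough cast at (437,300) is clear of the right finger's landing spot by about 20 mm or more. I descend and grip Q.

>>> {"name": "send_rows", "arguments": {
  "travel": [
    [-0.1,0.2,-1.7],
    [0,0,-1.7],
    [0,0,-1.7],
    [0,0,-1.7],
    [0,0,-1.7],
    [0,0,-1.7],
    [0,0,-1.5],
    [0,0,-1.2],
    [0,0,-0.5],
    [0,0,0]
  ],
  "delta_rot": [
    [0,0,0.004],
    [0,0,0],
    [0,0,0],
    [0,0,0],
    [0,0,0],
    [0,0,0],
    [0,0,0],
    [0,0,0],
    [0,0,0],
    [0,0,0]
  ],
  "fingers": [1,1,1,1,1,1,1,1,1,1]
}}

```text
clock: 16.13
ee_pos: [0.5252, 0.296, 0.0337]
orientation: [2.629, 1.719, -0.003]
ft_force: [0.3, 0.5, -0.5]
width: 0.0882
finger_force: 0.0
```

>>> {"name": "send_rows", "arguments": {
  "travel": [
    [0,0,0],
    [0,0,0],
    [0,0,0],
    [0,0,0],
    [0,0,0],
    [0,0,0],
    [0,0,0],
    [0,0,0],
    [0,0,0],
    [0,0,0]
  ],
  "delta_rot": [
    [0,0,0],
    [0,0,0],
    [0,0,0],
    [0,0,0],
    [0,0,0],
    [0,0,0],
    [0,0,0],
    [0,0,0],
    [0,0,0],
    [0,0,0]
  ],
  "fingers": [0.6,0.4,0.3,0.2,0.1,0,0,0,0,0],
  "squeeze": 15
}}

```text
clock: 16.97
ee_pos: [0.526, 0.2964, 0.0353]
orientation: [2.63, 1.719, 0.001]
ft_force: [-1.4, -0.7, 5.4]
width: 0.0557
finger_force: 15.0
```

Q is gripped. I lift it and back off in −y before turning, to stay clear of the machine.

>>> {"name": "send_rows", "arguments": {
  "travel": [
    [0,0,0.8],
    [0,0,1.8],
    [0,0,2.5],
    [0,-0.5,3],
    [0,-1.5,3],
    [0,-2,3],
    [0,-2.5,2.9],
    [0,-2.8,2],
    [0,-3,2],
    [0,-3,1.5]
  ],
  "delta_rot": [
    [0,0,0],
    [0,0,0],
    [0,0,0],
    [0,0,0],
    [0,0,0],
    [0,0,0.05],
    [0,0,0.09],
    [0,0,0.1],
    [0,0,0.1],
    [0,0,0.1]
  ],
  "fingers": [0,0,0,0,0,0,0,0,0,0]
}}

```text
clock: 17.8
ee_pos: [0.5257, 0.1421, 0.2616]
orientation: [2.184, 2.256, 0.002]
ft_force: [-0.1, -0.4, -0.9]
width: 0.0561
finger_force: 15.0
```

>>> {"name": "send_rows", "arguments": {
  "travel": [
    [-0.2,-3,0],
    [-0.2,-3,0],
    [-0.3,-3,0],
    [-0.3,-3,0],
    [-0.3,-3,0],
    [-0.2,-3,0],
    [-0.2,-3,0],
    [-0.2,-3,0],
    [-0.2,-3,0],
    [-0.2,-2,0]
  ],
  "delta_rot": [
    [0,0,0.1],
    [0,0,0.1],
    [0,0,0.1],
    [0,0,0.1],
    [0,0,0.1],
    [0,0,0.1],
    [0,0,0.1],
    [0,0,0.1],
    [0,0,0.1],
    [0,0,0.1]
  ],
  "fingers": [0,0,0,0,0,0,0,0,0,0]
}}

```text
clock: 18.63
ee_pos: [0.5017, -0.1506, 0.2594]
orientation: [-0.841, -3.026, 0.004]
ft_force: [-0.3, 0.1, -1.5]
width: 0.0559
finger_force: 15.0
```

>>> {"name": "send_rows", "arguments": {
  "travel": [
    [0,-1.5,0],
    [0,-1.2,0],
    [0,-0.2,0],
    [0,0,0],
    [0,0,0],
    [0,0,0],
    [0,0,0],
    [0,0,0],
    [0,0,0],
    [0,0,0]
  ],
  "delta_rot": [
    [0,0,0.1],
    [0,0,0.1],
    [0,0,0.1],
    [0,0,0.1],
    [0,0,0],
    [0,0,0],
    [0,0,0],
    [0,0,0],
    [0,0,0],
    [0,0,0]
  ],
  "fingers": [0,0,0,0,0,0,0,0,0,0]
}}

```text
clock: 19.47
ee_pos: [0.5028, -0.1755, 0.2599]
orientation: [0.226, 3.133, -0.001]
ft_force: [-0.4, -0.7, -1.4]
width: 0.0559
finger_force: 15.0
```

```bash
python3 look.py w5|grep tcp
```

```text
tcp [ 0.5028 -0.1755  0.2599] closing deg 81.75 z [ 0. -0. -1.] q7 0.91
```

View pics/w5.png

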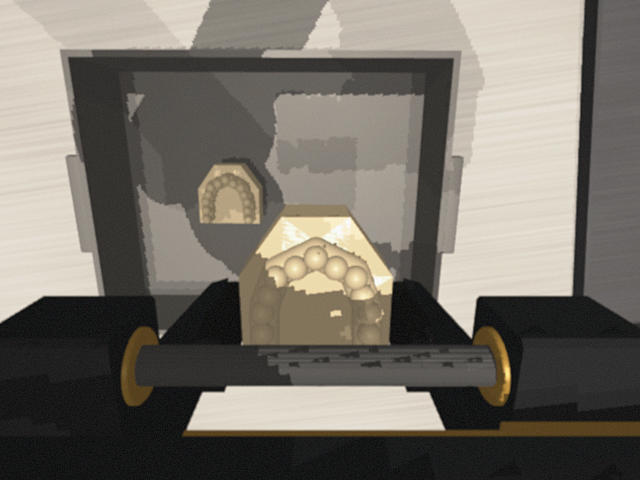

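The wrist camera now looks from the −x side. Cast P stands upright in the tote at (231,195), with its nose the same way as Q's. I check the clearances from this view.

```bash
python3 - <<'E'
import pickle,numpy as np
from h import *
g=pickle.load(open('w5.pkl','rb'))
u=np.array([.146,.989]); v=np.array([.989,-.146])
p=ray(g,[[63,51],[461,52]],.08)[:,:2]; print('rim',(p@u).round(4),(p@v).round(4),p.round(3))
p=ray(g,[[198,223],[262,223],[218,164],[247,164]],.029)[:,:2]; print('P',(p@u).round(4),(p@v).round(4))
t=np.array([.5028,-.1755]);print(t@u,t@v)
E
```

```text
rim [-0.284   0.0041] [0.4003 0.4005] [[ 0.355 -0.34 ]
 [ 0.397 -0.054]]
P [-0.2123 -0.1516 -0.1898 -0.1633] [0.5405 0.5404 0.4853 0.4852]
-0.10016069999999999 0.5228922
```

>>> {"name": "send_rows", "arguments": {
  "travel": [
    [0,0,-1.5],
    [0,0,-2.5],
    [0,0,-2.8],
    [0,0,-2.8],
    [0,0,-2.8],
    [0,0,-2.6],
    [0,0,-2.3],
    [0,0,-1.8],
    [0,0,-1.3],
    [0,0,-0.8]
  ],
  "delta_rot": [
    [0,0,0],
    [0,0,0],
    [0,0,0],
    [0,0,0],
    [0,0,0],
    [0,0,0],
    [0,0,0],
    [0,0,0],
    [0,0,0],
    [0,0,0]
  ],
  "fingers": [0,0,0,0,0,0,0,0,0,0]
}}

```text
clock: 20.35
ee_pos: [0.5023, -0.1756, 0.0462]
orientation: [-0.226, -3.132, -0.0]
ft_force: [0.4, 0.2, -1.5]
width: 0.0556
finger_force: 15.0
```

>>> {"name": "send_rows", "arguments": {
  "travel": [
    [0,0,-0.3],
    [0,0,-0.2],
    [0,0,-0.2],
    [0,0,-0.1],
    [0,0,-0.1],
    [0,0,-0.05],
    [0,0,-0.05],
    [0,0,0],
    [0,0,0],
    [0,0,0]
  ],
  "delta_rot": [
    [0,0,0],
    [0,0,0],
    [0,0,0],
    [0,0,0],
    [0,0,0],
    [0,0,0],
    [0,0,0],
    [0,0,0],
    [0,0,0],
    [0,0,0]
  ],
  "fingers": [0,0,0,0,0,0,0,0,0,0]
}}

```text
clock: 21.18
ee_pos: [0.5029, -0.1757, 0.0378]
orientation: [0.226, 3.133, 0.0]
ft_force: [0.9, 1.1, -1.1]
width: 0.056
finger_force: 15.0
```

>>> {"name": "send_rows", "arguments": {
  "travel": [
    [0,0,-0.05],
    [0,0,-0.05],
    [0,0,0],
    [0,0,0],
    [0,0,0],
    [0,0,0],
    [0,0,0],
    [0,0,0],
    [0,0,0],
    [0,0,0]
  ],
  "delta_rot": [
    [0,0,0],
    [0,0,0],
    [0,0,0],
    [0,0,0],
    [0,0,0],
    [0,0,0],
    [0,0,0],
    [0,0,0],
    [0,0,0],
    [0,0,0]
  ],
  "fingers": [0,0,0,0,0,0,0,0,0,0]
}}

```text
clock: 22.02
ee_pos: [0.5028, -0.1757, 0.0368]
orientation: [0.226, 3.133, 0.0]
ft_force: [-0.0, 0.2, -1.8]
width: 0.056
finger_force: 15.0
```

>>> {"name": "send_rows", "arguments": {
  "travel": [
    [0,0,-0.05],
    [0,0,-0.05],
    [0,0,0],
    [0,0,0],
    [0,0,0],
    [0,0,0],
    [0,0,0],
    [0,0,0],
    [0,0,0],
    [0,0,0]
  ],
  "delta_rot": [
    [0,0,0],
    [0,0,0],
    [0,0,0],
    [0,0,0],
    [0,0,0],
    [0,0,0],
    [0,0,0],
    [0,0,0],
    [0,0,0],
    [0,0,0]
  ],
  "fingers": [0,0,0,0,0,0,0,0,0,0]
}}

```text
clock: 22.85
ee_pos: [0.5029, -0.1757, 0.0363]
orientation: [0.226, 3.133, -0.0]
ft_force: [-1.3, -0.1, 5.0]
width: 0.0558
finger_force: 15.0
```

Q is down on the floor. I release to about 63 mm and rise.

>>> {"name": "send_rows", "arguments": {
  "travel": [
    [0,0,0],
    [0,0,0],
    [0,0,0],
    [0,0,0],
    [0,0,0],
    [0,0,0],
    [0,0,1],
    [0,0,2],
    [0,0,3],
    [0,0,3]
  ],
  "delta_rot": [
    [0,0,0],
    [0,0,0],
    [0,0,0],
    [0,0,0],
    [0,0,0],
    [0,0,0],
    [0,0,0],
    [0,0,0],
    [0,0,0],
    [0,0,0]
  ],
  "fingers": [0.3,0.35,0.4,0.43,0.43,0.43,0.43,0.43,0.43,0.43]
}}

```text
clock: 23.68
ee_pos: [0.5022, -0.1753, 0.1269]
orientation: [-0.224, -3.132, -0.001]
ft_force: [1.6, 0.1, -0.0]
width: 0.0631
finger_force: 0.0
```

>>> {"name": "send_rows", "arguments": {
  "travel": [
    [0,0,3],
    [0,0,3],
    [0,0,3],
    [0,0,3],
    [0,0,3],
    [0,0,3],
    [0,-3,2],
    [0,-3,0],
    [0,0,0],
    [0,0,0]
  ],
  "delta_rot": [
    [0,0,0],
    [0,0,0],
    [0,0,0],
    [0,0,0],
    [0,0,0],
    [0,0,0],
    [0,0,0],
    [0,0,0],
    [0,0,0],
    [0,0,0]
  ],
  "fingers": [0.43,0.43,0.43,0.43,0.43,0.43,0.43,0.43,0.43,0.43]
}}

```text
clock: 24.52
ee_pos: [0.5021, -0.2373, 0.326]
orientation: [-0.231, -3.133, 0.0]
ft_force: [0.5, 0.1, -0.1]
width: 0.0629
finger_force: 0.0
```

```bash
python3 - <<'E'
from cell import ctrl
import cv2,numpy as np
a=ctrl.get_image('wrist')['img']; b=ctrl.get_image('scene')['img']
cv2.imwrite('pics/end.png',np.hstack([cv2.resize(a,(400,300)),cv2.resize(b,(400,300))])[:,:,::-1])
E
```

```text
(no output)
```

View pics/end.png

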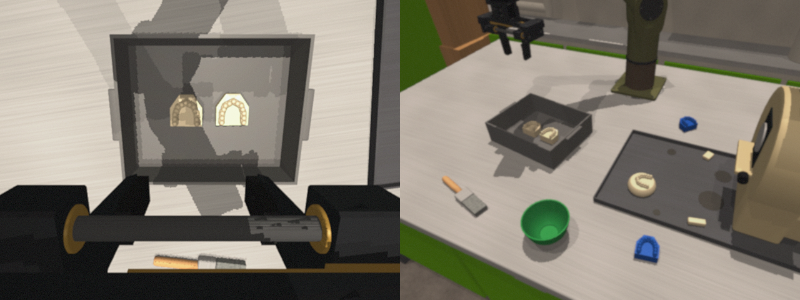

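Both casts stand side by side, teeth up, in the tote at (186,110) and (232,110). The rough cast and the blue look-alikes are undisturbed.

```bash
python3 -c "
from cell import ctrl
print(ctrl.finish_job())"
```

```text
the job is handed in; nothing more can be done
None
```

Both trimmed casts are flat on the tote floor, teeth up and side by side; the rough cast and the blue look-alikes were left alone, and the job was handed in at about 25 s.

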